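# Set the stamping jig to the carton

### The arm

A 7-joint arm with a two-finger parallel gripper is mounted at the origin on the work surface; the furniture and walls round the work are solid. World frame = base frame: x ahead of the robot, y to its left, z up, the work surface at z = 0. Lengths are in m, angles in rad, forces in N, time in s.
With the tool pointing down it reaches from about 0.4 to 0.85 m from the base axis. Payload 4.5 kg.
Tool frame: the origin (TCP) lies midway between the tips of the shut fingers; the grasp point (between the pads) lies 19 mm behind it; z points along the fingers, y is the line along which they close (so a half turn about z gives the same grasp; the last joint's range is limited). The gripper opens to 88 mm and grips with 3 to 60 N. Pads are 18 mm wide; open, the fingers measure 123 mm over their backs; the gripper's body (75 mm by 187 mm) begins 45 mm behind the grasp point.
Start: joints at [-1.265, 0.689, -0.195, 1.565, 0.157, 0.902, -0.215], TCP at [0.168, 0.602, 0.239] pointing down, gripper open.
Joint ranges: [-3.01, 3.01], [-0.46, 2.08], [-1.47, 1.51], [0.13, 2.56], [-1, 4.14], [0.04, 2.09], [-2.66, 2.66]. Speed limits (rad/s): [2.57, 2.57, 3.14, 3.14, 3.14, 3.14, 3.14].

### API

Orientations are given as a unit quaternion [x, y, z, w].
In Python, from plant import * gives the robot as it stands.
- The arm moves only by the tool send_rows, never from a script. Its argument "targets" is a list of rows, each a list of 2 entries, a list of its own where there are three numbers: the shift along the tool's x, y, z in units of 0.3 m (1.0 is 0.3 m), then the turn, a rotation vector about the tool's x, y, z in units of pi rad (1.0 is pi rad). A call has 1 to 12 rows; each row is the pose to reach, as a shift and turn from the pose commanded when the call began, along the tool's axes at that moment, turning the shorter way round; what a row does not reach only later rows make up. A row lasts 1/8 s, in which the tool goes at most 62.5 mm and 10.7 degrees, less where a joint would pass 70% of its speed; a pose out of reach is approached as far as the arm can. A call with a number of a shift or a turn outside -1 to 1 is refused whole. A call with a gripper value outside its range is refused whole. "fingers" is the opening, from 0 (shut) to 1 (fully open), set as the call begins (left out, the last holds). The fingers move at their own pace and stop on an object; "newtons" is the grip in N (left out, the last holds). Time passes only in rows, so rows that repeat a pose let the fingers close. It gives the time, the measured TCP pose, the force, the opening and the grip force at its end, in the units of the state.
- get_state(): the state, without advancing time (a new reading comes with each control period).
- snapshot(name): name is "scene" or "top" or "wrist"; returns a dict with "img" (420x560x3 uint8, blue, green, red), "fx", "fy", "cx", "cy" (pixels), "cam_to_world" (4x4, takes a point from camera to world coordinates); the wrist camera has in their place "T_tool_cam" (4x4, takes a point from camera to tool coordinates, whose origin is the TCP and whose axes are the flange's). Camera axes: x right, y down, z forward; pixel columns grow to the right and rows downward; lengths in m; the calibration is good to about 2 mm. A picture is of the moment at which its call begins: read the wrist's pose just before it. There is no depth.
- finish_job(): hands the job in; it is judged then, once.
The state is a dict: "clock": time; "q": joint angles; "qd": joint speeds; "joint_torque": joint torques, N m; "tool_pos": TCP position; "eef_rot": TCP orientation; "contact_force": force on the tool from outside, world axes, zero at the start; "moment": the same for the moment, N m; "opening": opening from 0.0 (shut) to 1.0 (fully open); "finger_force": force on a finger pad.
Only numpy, scipy, OpenCV 4.12 (cv2) and the standard library are available. Lean on these libraries where they do the work, as an engineer would, in place of code of your own. Each camera call takes 0.05 s, during which the arm holds its last target. There are 200 camera calls.

### The job

Set the stamping jig up for the small carton lying in it. Nudge the carton away from you until it meets the jig's far end stop; then slide the sprung fence up to it, so that it holds the carton square against the fixed side stop on the right, with its sprung plate pressed in about half of the 14 mm travel; then swing the clamp lever all the way round clockwise to lock the fence. The card dents easily: never press on the carton or squeeze it with more than about 10 N, and leave everything else on the desk as it stands.

Things in the scene. Friction and masses are not known exactly. Their poses are not given: they have to be found in the camera images.
- jig: stamping jig: plywood board 200 (x) x 290 (y) x 18 mm high with its rubber feet, fixed to the desk; origin at the centre of its underside, x away from the robot towards the end stop, y to the left, top of the board at z = 18 mm. Two fixed stops at its right side, a sliding fence and its clamp lever at its left. All the points below have the jig's axes unless told otherwise
- side_stop (a point): point on the face of the fixed aluminium side stop (jig y = -130 mm, faces +y); the stop is 175 mm long and 45 mm high
- end_stop (a point): point on the face of the fixed aluminium end stop (jig x = +75 mm, faces the robot); the stop is 60 mm long and 45 mm high
- guide_bolt (a point): top of the far bolt through the foot's slots (head 13 mm wide, 12 mm above the board), at jig 58, 43 mm; nothing to be done to it
- seat (a point): point on the board where the centre of the carton's underside belongs when it touches both stops (jig frame 20, -95.5, 18 mm); axes as the jig's
- carton: small shut brown carton, 69 (own x) x 110 (own y) x 58 mm high, 0.1 to 0.17 kg, of thin card, standing loose on the board with its long side roughly along the jig's x, clear of both stops; origin at the centre of its underside. Its own y axis points along the jig's -x (half a turn makes no difference). A gripper's squeeze (20 N or more) would crush it; push it with shut fingers
- fence (a joint): travel of the sliding fence in m: 0 is fully open (left), it grows to 0.085 as the fence slides right (jig's -y) towards the carton. It slides stiffly (about 5 N) and stays where it is left while the lever is loose; with the lever locked it is clamped fast
- fence_back (a point): middle of the back (left) face of the sliding fence's upright, 28 mm above the board: push here towards the jig's -y. The upright is a steel wall 150 mm long (jig x -75 to +75), 6 mm thick, 46 mm high; this point is at jig x = 0. Behind it is the flat foot (4 mm thick, 115 mm long) with two slots for the bolts at jig x = -58 and 58 mm
- plate_face (a point): centre of the contact face of the fence's sprung plate, 120 mm long and 36 mm high, 28 mm above the board, in front of the upright; it touches the carton's left long side
- plate (a joint): how far the sprung plate is pressed back into the fence, in m: 0 free, 0.014 bottomed. Spring 0.4 N/mm with 0.8 N preload: half pressed is 3.6 N, bottomed 6.4 N, and beyond that the carton is crushed. Two thin pins with red ends, on the upright's back at jig x = -42 and 42 mm, stick out 14 mm when free and as much farther as the plate is pressed in; push between them
- lever (a joint): angle of the black clamp lever in rad: 0 loose, pointing to the jig's +y (left); it turns clockwise seen from above to 1.57, locked at its end stop, pointing straight ahead along the jig's +x, parallel to the fence. It resists with about 0.15 to 0.3 N m and stays where it is left
- lever_axis (a point): point on the lever's bolt axis (vertical), fixed on the jig at x = -58, y = 43 mm, at the height of the handle's middle, 32 mm above the board
- lever_tip (a point): centre of the ball end of the lever, 76 mm from its axis, 32 mm above the board; ball 17 mm, bar 13 mm thick
- stamp: wooden rubber stamp, 27 x 60 x 73 mm, standing on the desk left of the jig, beside a grey ink pad; leave alone
- spray_can: aerosol can, 198 mm high, 65 mm across, behind on the left of the jig; leave alone

How it is judged:
By the outcome, as a careful person would: the job done as asked, in the order asked, and still so for the second after the job is handed in, with the robot touching nothing.
It also fails if it takes over 54 s, if anything falls off the work surface, if the arm or the gripper's body presses on something with over 40 N, if the wrist force passes 120 N, or if a joint passes its speed limit or range.

## Working session

There is one attempt and no reset: what is moved stays moved. The work goes in short steps, Python scripts to look and compute and a tool call to move; the robot and the scene stay as the last step left them, time stands still between calls to the robot, and variables do not carry over. Pictures are saved under pics/ and viewed, at most 10 in all, crops included, and the job is handed in when it is done.

Besides the shell and the picture viewer there is one more tool, called after ">>>" by a JSON object that holds its "api" and its "payload". send_rows: Moves the arm, as the interface text tells. Its arguments: {"type":"object","properties":{"targets":{"type":"array"},"fingers":{"type":"number"},"newtons":{"type":"number"}},"required":["targets"]}

```bash
mkdir -p pics; ls; cat > h.py <<'E'
from plant import *
import numpy as np, cv2
from scipy.spatial.transform import Rotation as R
def snap(n,f=None):
    s=get_state(); d=snapshot(n)
    if n=="wrist":
        T=np.eye(4);T[:3,:3]=R.from_quat(s["eef_rot"]).as_matrix();T[:3,3]=s["tool_pos"]
        d["cam_to_world"]=T@np.array(d["T_tool_cam"])
    if f: cv2.imwrite("pics/"+f,d["img"])
    return d
def ray(d,u,v):
    C=np.array(d["cam_to_world"]); r=C[:3,:3]@np.array([(u-d["cx"])/d["fx"],(v-d["cy"])/d["fy"],1])
    return C[:3,3],r
def onz(d,u,v,z):
    o,r=ray(d,u,v); return o+r*(z-o[2])/r[2]
def proj(d,p):
    C=np.linalg.inv(np.array(d["cam_to_world"])); q=C[:3,:3]@np.array(p)+C[:3,3]
    return np.array([d["fx"]*q[0]/q[2]+d["cx"],d["fy"]*q[1]/q[2]+d["cy"]])
def tri(a,b):
    # list of (o,r)
    A=np.zeros((3,3));B=np.zeros(3)
    for o,r in (a,b):
        r=r/np.linalg.norm(r);M=np.eye(3)-np.outer(r,r);A+=M;B+=M@o
    return np.linalg.solve(A,B)
E
python3 - <<'E'
from h import *
s=get_state();print(s)
for n in("scene","top","wrist"):
    d=snap(n,n+"0.png");print(n,np.round(d["cam_to_world"],3).tolist(),d["fx"],d["cx"],d["cy"])
E
```

```text
pics
{'clock': 0.0, 'q': array([-1.26520742,  0.68996447, -0.19451497,  1.56633118,  0.15730218,
        0.90252721, -0.21509139]), 'qd': array([ 0.00075542,  0.00176786, -0.00103681,  0.00097728, -0.00027319,
       -0.00026969, -0.00099079]), 'joint_torque': array([-9.35493408e-04, -5.27558684e+01, -1.26710571e+00, -1.53431994e+01,
       -5.26155322e-02,  6.66586086e-03,  1.69449531e-04]), 'tool_pos': array([0.16766387, 0.60143247, 0.23792568]), 'eef_rot': array([ 1.35430170e-01,  9.90786468e-01, -9.17416090e-04, -5.46704161e-05]), 'contact_force': array([-0.56328146, -0.02277105,  0.00941486]), 'moment': array([-0.01714751,  0.02837208, -0.01885756]), 'finger_force': 0.0, 'opening': 1.001715676692699}
scene [[0.872, -0.339, 0.353, 0.195], [-0.489, -0.587, 0.645, -0.246], [-0.011, -0.735, -0.678, 0.642], [0.0, 0.0, 0.0, 1.0]] 474.4353144696652 280.0317810954418 210.30535064390185
top [[0.016, -0.99, 0.139, 0.301], [-1.0, -0.019, -0.02, 0.315], [0.022, -0.139, -0.99, 1.169], [0.0, 0.0, 0.0, 1.0]] 535.37314364298 277.5973405137855 210.3747066820803
wrist [[0.269, 0.92, 0.284, 0.092], [0.963, -0.256, -0.082, 0.621], [-0.003, 0.296, -0.955, 0.385], [0.0, 0.0, 0.0, 1.0]] 360.43835252899487 280.0690481070218 209.921718666517
```

View pics/top0.png

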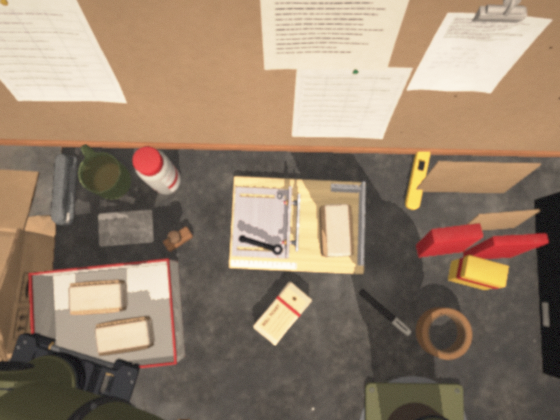

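View pics/scene0.png

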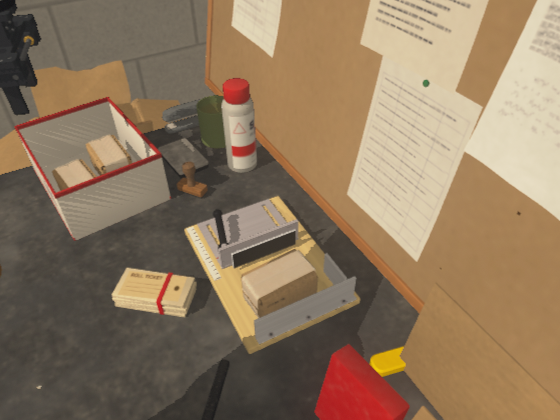

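The top view shows the jig at about (230–365, 178–272). The carton is at (337, 231), the lever runs from its axis at (278, 250) to its ball at (240, 238), and the can is at (157, 170). I'll zoom in for accurate points.

```bash
python3 - <<'E'
import cv2
a=cv2.imread("pics/top0.png")[168:280,222:374];cv2.imwrite("pics/topc.png",cv2.resize(a,None,fx=5,fy=5,interpolation=cv2.INTER_CUBIC))
a=cv2.imread("pics/scene0.png")[190:350,180:365];cv2.imwrite("pics/scenec.png",cv2.resize(a,None,fx=3.7,fy=3.7,interpolation=cv2.INTER_CUBIC))
E
```

```text
(no output)
```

View pics/topc.png

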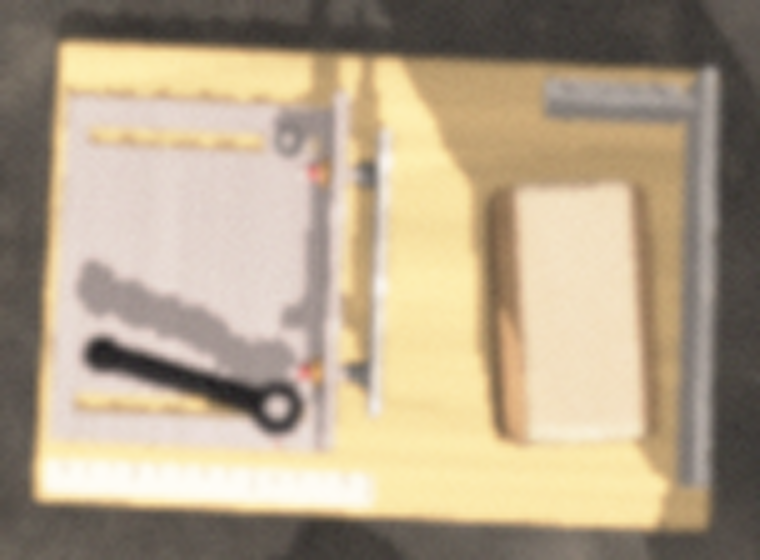

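View pics/scenec.png

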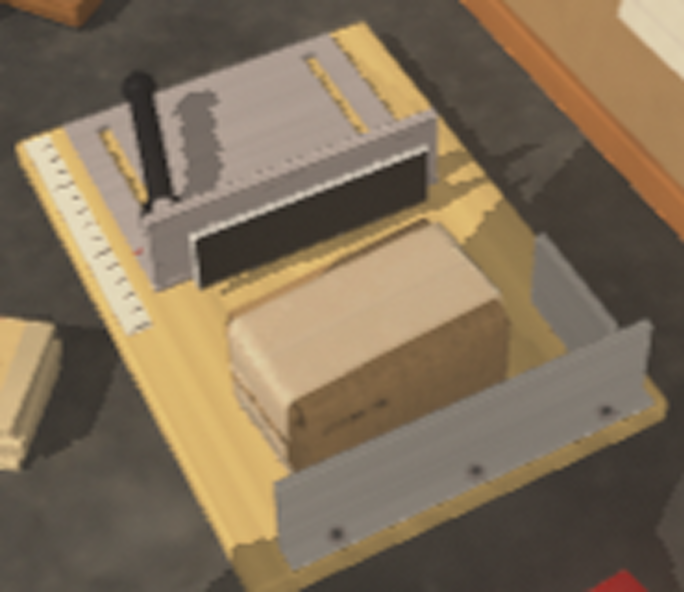

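The zoomed views show the following (top crop, 5× scale, offset 222, 168):
- Board corners are at FL (60, 42), NL (38, 500) and NR (705, 530).
- Carton top corners are at (515, 185), (635, 183), (645, 438) and (525, 440).
- The lever axis is at (277, 405) and its ball at (102, 354).
- The pin ends are at (317, 173) and (310, 372).

The fence looks fully open.

```bash
cat >> h.py <<'E'
def fit2(P,Q):
    """rigid 2D: jig pts P -> world Q"""
    P=np.array(P,float);Q=np.array(Q,float);a=P-P.mean(0);b=Q-Q.mean(0)
    th=np.arctan2((a[:,0]*b[:,1]-a[:,1]*b[:,0]).sum(),(a*b).sum())
    c,s=np.cos(th),np.sin(th);M=np.array([[c,-s],[s,c]]);return M,Q.mean(0)-M@P.mean(0),th
E
python3 - <<'E'
from h import *
t=snapshot("top");s=snapshot("scene")
T=lambda u,v:(222+(u-2)/5,168+(v-2)/5)
S=lambda u,v:(180+(u-1.3)/3.7,190+(v-1.3)/3.7)
tc={"FL":(60,42),"NL":(38,500),"NR":(705,530)}
sc={"FL":(362,23),"NL":(18,148),"FR":(665,400),"NR":(243,568)}
for k in("FL","NL","NR"):print(k,np.round(tri(ray(t,*T(*tc[k])),ray(s,*S(*sc[k]))),4),np.round(onz(t,*T(*tc[k]),.018),4),np.round(onz(s,*S(*sc[k]),.018),4))
J={"FL":(.1,.145),"NL":(-.1,.145),"NR":(-.1,-.145),"FR":(.1,-.145)}
for nm,d,f,c in(("top",t,T,tc),("scene",s,S,sc)):
    M,o,th=fit2([J[k] for k in c],[onz(d,*f(*c[k]),.018)[:2] for k in c])
    print(nm,o,np.degrees(th),[np.round(M@J[k]+o-onz(d,*f(*c[k]),.018)[:2],4).tolist() for k in c])
M,o,th=fit2([J[k] for k in tc]+[J[k] for k in sc],[onz(t,*T(*tc[k]),.018)[:2] for k in tc]+[onz(s,*S(*sc[k]),.018)[:2] for k in sc])
print("jig",o,np.degrees(th))
jg=lambda p:np.round((M.T@(np.array(p)[:2]-o))*1000,1).tolist()
print("carton top",[jg(onz(t,*T(*p),.076)) for p in((515,185),(635,183),(645,438),(525,440))])
print("carton scene",[jg(onz(s,*S(*p),.076)) for p in((430,222),(505,300),(290,402),(232,325))])
print("carton tri",np.round(tri(ray(t,*T(635,183)),ray(s,*S(505,300))),4))
print("axis",jg(onz(t,*T(277,405),.054)),"ball",jg(onz(t,*T(102,354),.05)),np.round(tri(ray(t,*T(102,354)),ray(s,*S(140,87))),4),jg(tri(ray(t,*T(102,354)),ray(s,*S(140,87)))))
print("pins",[jg(onz(t,*T(*p),.046)) for p in((317,173),(310,372))])
print("fence top edge",[jg(onz(t,*T(*p),.064)) for p in((341,95),(325,448))],"plate",[jg(onz(t,*T(*p),.064)) for p in((388,130),(377,412))])
print("side stop top inner",[jg(onz(t,*T(*p),.063)) for p in((703,68),(692,485))])
print("bolt",jg(onz(t,*T(290,137),.03)))
print("can",onz(t,150,160,.198),"stamp",onz(t,178,236,.05))
E
```

```text
FL [0.5375 0.3897 0.0148] [0.5368 0.3895 0.018 ] [0.5357 0.3864 0.018 ]
NL [0.3388 0.3934 0.0141] [0.3373 0.3934 0.018 ] [0.3392 0.3891 0.018 ]
NR [0.3289 0.11   0.0318] [0.3293 0.1075 0.018 ] [0.332 0.118 0.018]
top [0.43309293 0.24753596] -1.6063001237403844 [[0.0003, 0.0002], [-0.0001, 0.0019], [-0.0002, -0.0021]]
scene [0.43382517 0.24873139] -1.932174097795897 [[0.0029, 0.0039], [-0.0004, 0.0079], [0.0004, -0.0009], [-0.003, -0.0109]]
jig [0.43345494 0.24818256] -1.7593057290960423
carton top [[36.6, -51.0], [39.9, -100.8], [-65.3, -107.9], [-68.5, -58.8]]
carton scene [[33.6, -50.1], [39.9, -103.3], [-61.9, -108.4], [-66.2, -61.9]]
carton tri [0.4711 0.1456 0.0733]
axis [-57.6, 42.7] ball [-39.5, 116.9] [0.3984 0.3659 0.0509] [-38.7, 116.6]
pins [[42.2, 30.2], [-42.5, 29.4]]
fence top edge [[73.0, 22.2], [-75.0, 22.3]] plate [[59.1, 1.8], [-59.2, 1.5]]
side stop top inner [[92.5, -130.1], [-83.0, -129.9]]
bolt [59.9, 42.1]
can [0.52680705 0.53276589 0.198     ] stamp [0.4001668  0.49982579 0.05      ]
```

The jig fit is consistent: the axis, bolt, pins and side stop all land where the text puts them. The origin is about (0.433, 0.248) with a yaw of −1.7°. Next I'll work out the first moves.

```bash
cat >> h.py <<'E'
TH=np.radians(-1.7);JO=np.array([.4331,.2478])
JM=np.array([[np.cos(TH),-np.sin(TH)],[np.sin(TH),np.cos(TH)]])
def j2w(x,y,z): return np.r_[JM@np.array([x,y])+JO,z]
def w2j(p): return np.r_[JM.T@(np.array(p[:2])-JO),p[2]]
def rel(pw,pos=None,rot=None,yaw=None):
    """shift in tool units from pose to world point; turn about tool z to align tool y with jig y + yaw"""
    s=get_state();pos=s["tool_pos"] if pos is None else pos;r=R.from_quat(s["eef_rot"] if rot is None else rot)
    sh=r.inv().apply(np.array(pw)-pos)/.3
    c,q=np.cos(TH+(yaw or 0)),np.sin(TH+(yaw or 0))
    G=R.from_matrix(np.array([[-c,-q,0],[-q,c,0],[0,0,-1]]).T.T)
    tv=(r.inv()*G).as_rotvec()/np.pi
    return np.round(sh,4).tolist(),np.round(tv,4).tolist()
def st():
    s=get_state();print("t",round(s["clock"],2),"jig",np.round(w2j(s["tool_pos"])*1000,1),"F",np.round(s["contact_force"],2),"op",round(s["opening"],2));return s
E
python3 - <<'E'
from h import *
G=np.array([[-np.cos(TH),-np.sin(TH),0],[-np.sin(TH),np.cos(TH),0],[0,0,-1]]);print(G)
st();print(rel(j2w(-.06,.12,.24)),rel(j2w(-.05,-.05,.24)))
E
```

```text
[[-0.99955986  0.02966624  0.        ]
 [ 0.02966624  0.99955986  0.        ]
 [ 0.          0.         -1.        ]]
t 0.25 jig [-275.8  346.   238.4] F [ 0.83 -0.35  0.77] op 1.0
([-0.8788, -0.5589, -0.005], [-0.0002, -0.0, -0.0771]) ([-1.047, -1.1011, -0.0046], [-0.0002, -0.0, -0.0771])
```

>>> {"api": "send_rows", "payload": {"targets": [[[-0.88,-0.56,0],[0,0,-0.077]],[[-0.88,-0.56,0],[0,0,-0.077]],[[-0.88,-0.56,0],[0,0,-0.077]],[[-0.88,-0.56,0],[0,0,-0.077]],[[-0.88,-0.56,0],[0,0,-0.077]],[[-0.88,-0.56,0],[0,0,-0.077]],[[-0.88,-0.56,0],[0,0,-0.077]]], "fingers": 0, "newtons": 20}}

```text
clock: 1.12
tool_pos: [0.3767, 0.3699, 0.2388]
eef_rot: [0.015, 1.0, 0.001, -0.0]
contact_force: [-0.5, 0.4, -0.1]
opening: 0.229
finger_force: 0.0
```

```bash
python3 - <<'E'
from h import *
st();d=snap("wrist","w1.png");print(rel(j2w(-.05,-.08,.24)),rel(j2w(-.100,-.085,.11)))
E
```

```text
t 1.12 jig [-60.  120.4 238.8] F [-0.47  0.42 -0.12] op 0.23
([-0.0347, -0.6707, -0.0048], [0.0004, -0.0002, 0.0006]) ([0.1317, -0.6877, 0.4286], [0.0004, -0.0002, 0.0006])
```

View pics/w1.png

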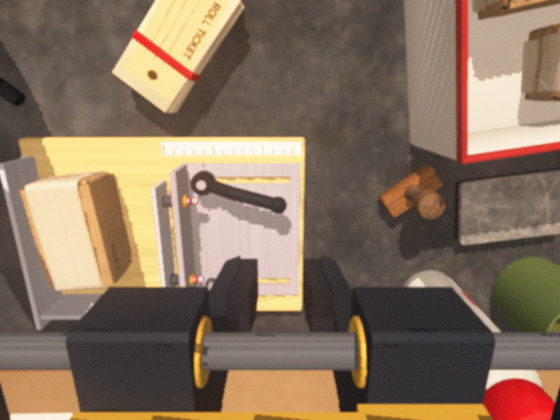

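The wrist view (up = towards the robot) shows the carton's left face bottom edge from about (113, 172) to (130, 270) and its near top-right corner at (28, 183). The red pin ends are at (193, 200) and (197, 279). The ball is at (279, 204) and the lever axis at (203, 183).

```bash
python3 - <<'E'
from h import *
d=snap("wrist")
f=lambda u,v,z:(w2j(onz(d,u,v,z))*1000).round(1).tolist()
print("L bottom",f(113,172,.018),f(130,270,.018),"top R near",f(28,183,.076),"R far",f(50,288,.076))
print("pins",f(193,200,.046),f(197,279,.046),"axis",f(203,183,.054),"ball",f(279,204,.05))
t=snapshot("top");T=lambda u,v:(222+(u-2)/5,168+(v-2)/5);g=lambda u,v,z:(w2j(onz(t,*T(u,v),z))*1000).round(1).tolist()
print("top: left bottom",g(490,195,.018),g(500,435,.018),"right top",g(640,190,.076),g(655,430,.076))
for d_,n,ro in((t,"top",(168,280,222,374)),(d,"w",(130,330,0,160))):
    a=d_["img"][ro[0]:ro[1],ro[2]:ro[3]]
    h=cv2.cvtColor(a,cv2.COLOR_BGR2HSV)
    m=cv2.inRange(h,(0,120,60),(6,255,255))|cv2.inRange(h,(174,120,60),(180,255,255))
    n_,_,s_,c=cv2.connectedComponentsWithStats(m);print(n,[(s_[i,4],(c[i]+[ro[2],ro[0]]).round(1).tolist()) for i in range(1,n_)])
# carton row profile in top view at row of carton centre
row=t["img"][229,312:368].astype(int);print([tuple(x) for x in row[::1]])
E
```

```text
L bottom [-66.5, -53.3, 18.0] [45.3, -49.3, 18.0] top R near [-68.1, -102.1, 76.0] R far [35.4, -102.1, 76.0]
pins [-44.3, 34.3, 46.0] [41.6, 32.4, 46.0] axis [-63.1, 46.8, 54.0] ball [-41.4, 118.4, 50.0]
top: left bottom [41.0, -46.0, 18.0] [-63.1, -53.9, 18.0] right top [37.3, -102.6, 76.0] [-61.7, -111.4, 76.0]
top []
w []
[(np.int64(52), np.int64(69), np.int64(71)), (np.int64(47), np.int64(59), np.int64(62)), (np.int64(43), np.int64(48), np.int64(51)), (np.int64(41), np.int64(43), np.int64(49)), (np.int64(44), np.int64(46), np.int64(46)), (np.int64(43), np.int64(42), np.int64(46)), (np.int64(41), np.int64(40), np.int64(44)), (np.int64(42), np.int64(43), np.int64(45)), (np.int64(48), np.int64(52), np.int64(54)), (np.int64(49), np.int64(51), np.int64(53)), (np.int64(52), np.int64(55), np.int64(58)), (np.int64(51), np.int64(54), np.int64(56)), (np.int64(50), np.int64(52), np.int64(55)), (np.int64(51), np.int64(51), np.int64(55)), (np.int64(44), np.int64(45), np.int64(47)), (np.int64(42), np.int64(44), np.int64(47)), (np.int64(44), np.int64(43), np.int64(46)), (np.int64(42), np.int64
[... 992 characters left out ...]
.int64(51), np.int64(74), np.int64(77)), (np.int64(51), np.int64(72), np.int64(74)), (np.int64(50), np.int64(69), np.int64(74)), (np.int64(49), np.int64(69), np.int64(73)), (np.int64(55), np.int64(75), np.int64(77)), (np.int64(55), np.int64(75), np.int64(77)), (np.int64(51), np.int64(73), np.int64(74)), (np.int64(48), np.int64(71), np.int64(75)), (np.int64(50), np.int64(72), np.int64(75)), (np.int64(53), np.int64(73), np.int64(75)), (np.int64(50), np.int64(70), np.int64(72)), (np.int64(52), np.int64(72), np.int64(74)), (np.int64(47), np.int64(69), np.int64(73)), (np.int64(54), np.int64(71), np.int64(76)), (np.int64(53), np.int64(73), np.int64(77)), (np.int64(49), np.int64(68), np.int64(71))]
```

>>> {"api": "send_rows", "payload": {"targets": [[[0.02,-0.2,0],[0,0,0]],[[0.06,-0.4,0.1],[0,0,0]],[[0.13,-0.6,0.2],[0,0,0]],[[0.15,-0.69,0.3],[0,0,0]],[[0.15,-0.69,0.43],[0,0,0]],[[0.15,-0.69,0.43],[0,0,0]]]}}

```text
clock: 2.02
tool_pos: [0.3261, 0.1653, 0.11]
eef_rot: [0.013, 1.0, -0.001, -0.002]
contact_force: [-0.3, 1.7, -0.1]
opening: 0.004
finger_force: 0.0
```

>>> {"api": "send_rows", "payload": {"targets": [[[0,-0.008,0.12],[0,0,0]],[[0,-0.008,0.233],[0,0,0]],[[0,-0.008,0.233],[0,0,0]],[[-0.04,-0.008,0.233],[0,0,0]],[[-0.06,-0.008,0.233],[0,0,0]],[[-0.06,-0.008,0.233],[0,0,0]]]}}

```text
clock: 2.78
tool_pos: [0.3449, 0.1617, 0.0419]
eef_rot: [0.015, 1.0, -0.001, -0.001]
contact_force: [-0.1, 0.2, -0.5]
opening: 0.007
finger_force: 0.0
```

```bash
python3 - <<'E'
from h import *
s=st();print(s["q"].round(2));print(rel(j2w(-.06,-.088,.04)))
d=snap("scene","s1.png");cv2.imwrite("pics/s1c.png",cv2.resize(d["img"][150:370,130:400],None,fx=2.6,fy=2.6))
E
```

```text
t 2.77 jig [-85.6 -88.7  41.9] F [-0.12  0.22 -0.55] op 0.01
[-0.31  0.89 -0.42  2.41  1.89  0.34 -0.94]
([-0.0854, 0.0024, 0.006], [-0.0006, -0.0006, 0.0001])
```

View pics/s1c.png

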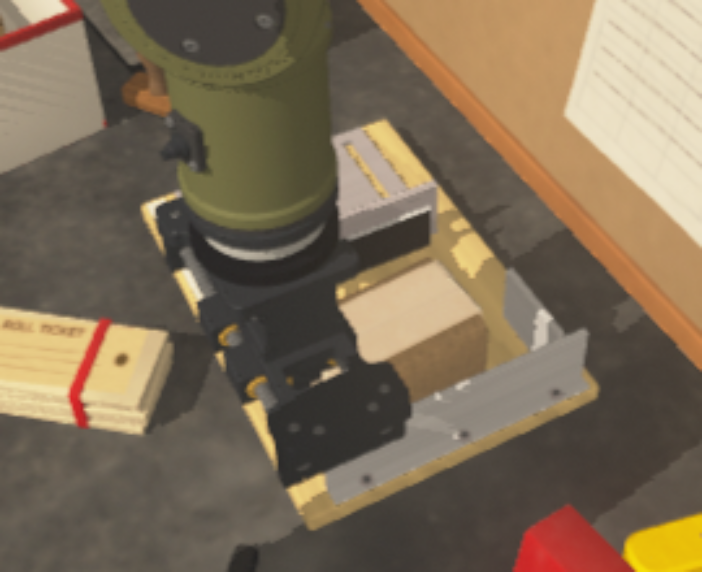

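The fingers stand just behind the carton's near end, low between carton and robot, and clear of the stops. I'll push slowly now.

>>> {"api": "send_rows", "payload": {"targets": [[[-0.015,0.002,0.004],[0,0,0]],[[-0.025,0.002,0.004],[0,0,0]],[[-0.035,0.002,0.004],[0,0,0]],[[-0.045,0.002,0.004],[0,0,0]],[[-0.055,0.002,0.004],[0,0,0]],[[-0.065,0.002,0.004],[0,0,0]],[[-0.075,0.002,0.004],[0,0,0]],[[-0.085,0.002,0.004],[0,0,0]],[[-0.095,0.002,0.004],[0,0,0]],[[-0.105,0.002,0.004],[0,0,0]],[[-0.112,0.002,0.004],[0,0,0]],[[-0.112,0.002,0.004],[0,0,0]]]}}

```text
clock: 4.32
tool_pos: [0.379, 0.161, 0.0402]
eef_rot: [0.015, 1.0, -0.001, -0.001]
contact_force: [-1.5, 0.7, 1.8]
opening: 0.006
finger_force: 0.3
```

```bash
python3 - <<'E'
from h import *
s=st();F=[get_state()["contact_force"] for _ in range(5)];print(np.round(F,1).tolist())
d=snap("scene");cv2.imwrite("pics/s2c.png",cv2.resize(d["img"][200:350,230:400],None,fx=4,fy=4,interpolation=cv2.INTER_CUBIC))
E
```

```text
t 4.33 jig [-51.5 -88.4  40.2] F [-1.54  0.68  1.83] op 0.01
[[-1.5, 0.7, 1.8], [-1.5, 0.7, 1.8], [-1.5, 0.7, 1.8], [-1.5, 0.7, 1.8], [-1.5, 0.7, 1.8]]
```

View pics/s2c.png

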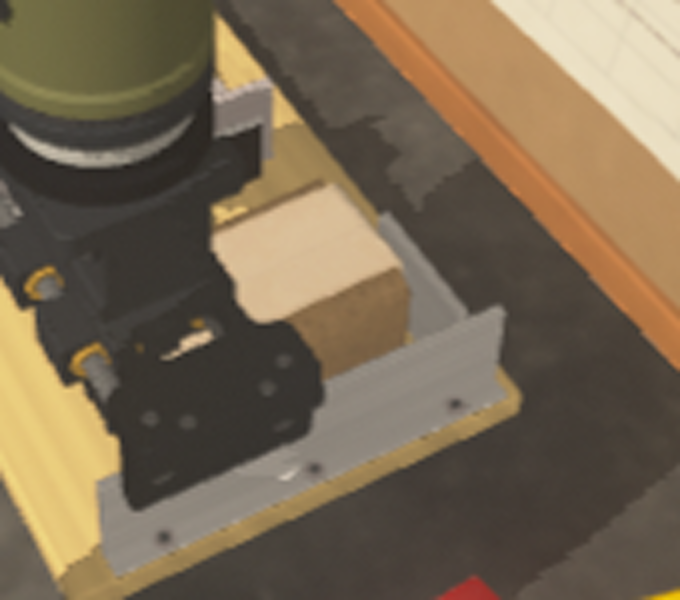

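The carton has moved with the fingers and is now just short of the end stop. I'll creep the rest of the way, watching the force.

>>> {"api": "send_rows", "payload": {"targets": [[[-0.004,0,0],[0,0,0]],[[-0.008,0,0],[0,0,0]],[[-0.012,0,0],[0,0,0]],[[-0.012,0,0],[0,0,0]]]}}

```text
clock: 4.88
tool_pos: [0.3823, 0.1609, 0.0402]
eef_rot: [0.015, 1.0, -0.001, -0.001]
contact_force: [-0.6, -1.0, -0.7]
opening: 0.004
finger_force: 0.3
```

>>> {"api": "send_rows", "payload": {"targets": [[[-0.003,0,0],[0,0,0]],[[-0.003,0,0],[0,0,0]]]}}

```text
clock: 5.12
tool_pos: [0.383, 0.1609, 0.0402]
eef_rot: [0.015, 1.0, -0.001, -0.001]
contact_force: [-0.8, 0.5, 0.3]
opening: 0.004
finger_force: 0.3
```

>>> {"api": "send_rows", "payload": {"targets": [[[-0.003,0,0],[0,0,0]],[[-0.003,0,0],[0,0,0]]]}}

```text
clock: 5.38
tool_pos: [0.3839, 0.1609, 0.0402]
eef_rot: [0.015, 1.0, -0.001, -0.001]
contact_force: [0.1, 0.8, 0.3]
opening: 0.004
finger_force: 0.3
```

>>> {"api": "send_rows", "payload": {"targets": [[[-0.003,0,0],[0,0,0]],[[-0.003,0,0],[0,0,0]]]}}

```text
clock: 5.62
tool_pos: [0.3848, 0.1608, 0.0402]
eef_rot: [0.015, 1.0, -0.001, -0.001]
contact_force: [-0.0, 0.6, 0.2]
opening: 0.002
finger_force: 0.3
```

>>> {"api": "send_rows", "payload": {"targets": [[[-0.003,0,0],[0,0,0]],[[-0.003,0,0],[0,0,0]]]}}

```text
clock: 5.88
tool_pos: [0.3851, 0.161, 0.0402]
eef_rot: [0.015, 1.0, -0.0, -0.002]
contact_force: [-1.9, -0.1, 0.4]
opening: 0.002
finger_force: 1.1
```

```bash
python3 - <<'E'
from h import *
s=st();print(s["moment"])
d=snap("scene","s3.png")
print([proj(d,j2w(.075,y,z)).round(1).tolist() for y in(-.07,-.13) for z in(.063,)], [proj(d,j2w(.075,-.05,.076)).round(1),proj(d,j2w(.075,-.119,.076)).round(1)])
E
```

```text
t 5.88 jig [-45.4 -88.2  40.2] F [-1.88 -0.07  0.43] op 0.0
[0.16181797 0.37300232 0.06508855]
[[323.9, 254.4], [344.1, 279.9]] [array([317.9, 241. ]), array([340.9, 269.6])]
```

>>> {"api": "send_rows", "payload": {"targets": [[[-0.002,0,0],[0,0,0]],[[-0.002,0,0],[0,0,0]]]}}

```text
clock: 6.18
tool_pos: [0.3852, 0.1611, 0.0402]
eef_rot: [0.014, 1.0, -0.0, -0.002]
contact_force: [-4.9, 1.4, 1.5]
opening: 0.007
finger_force: 2.4
```

>>> {"api": "send_rows", "payload": {"targets": [[[-0.002,0,0],[0,0,0]],[[-0.002,0,0],[0,0,0]]]}}

```text
clock: 6.42
tool_pos: [0.3853, 0.1612, 0.0402]
eef_rot: [0.014, 1.0, -0.0, -0.003]
contact_force: [-5.5, 1.8, 2.6]
opening: 0.002
finger_force: 2.9
```

The force rose to 5.5 N with no further travel, so the carton is against the end stop. I'll back off, lift and go behind the fence, looking on the way.

>>> {"api": "send_rows", "payload": {"targets": [[[0.02,0,0],[0,0,0]],[[0.1,0,0],[0,0,0]],[[0.1,0,-0.2],[0,0,0]],[[0.1,0.2,-0.4],[0,0,0]],[[0.1,0.4,-0.6],[0,0,0]],[[0.05,0.5,-0.6],[0,0,0]],[[0.05,0.5,-0.6],[0,0,0]]]}}

```text
clock: 7.3
tool_pos: [0.3756, 0.2868, 0.2004]
eef_rot: [0.017, 1.0, -0.001, -0.001]
contact_force: [1.5, -0.3, -1.1]
opening: 0.007
finger_force: 0.0
```

```bash
python3 - <<'E'
from h import *
st();d=snap("wrist");cv2.imwrite("pics/w2.png",cv2.resize(d["img"][:,:],None,fx=1.4,fy=1.4))
print(rel(j2w(0,.060,.12)),rel(j2w(0,.060,.04)))
E
```

```text
t 7.3 jig [-58.6  37.3 200.4] F [ 1.51 -0.32 -1.11] op 0.01
([-0.1906, 0.0333, 0.2877], [0.0047, 0.0014, 0.0005]) ([-0.1894, 0.0294, 0.5543], [0.0047, 0.0014, 0.0005])
```

View pics/w2.png

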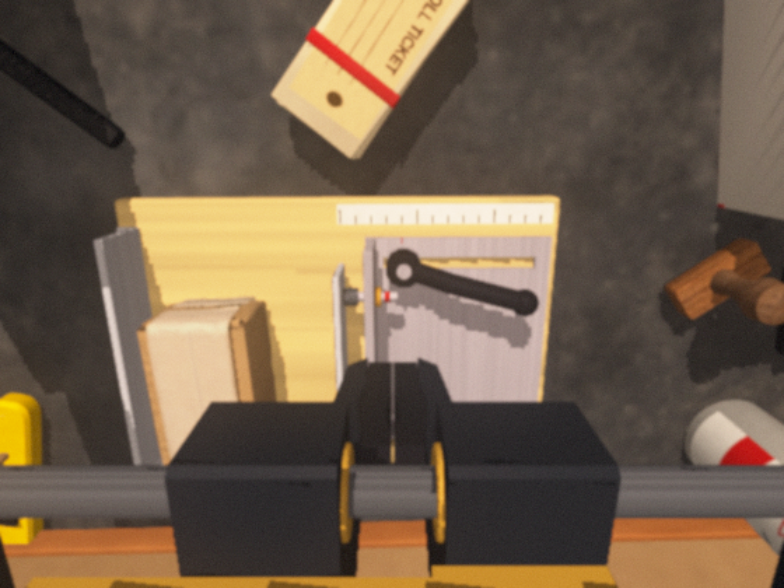

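The wrist view (1.4× scale) shows the carton's left bottom edge from about (264, 303) to (275, 400) and its near top edge at y≈305–320. The plate is at x=340, the upright at x=370, and the red pin tip at (397, 296).

```bash
python3 - <<'E'
from h import *
d=snap("wrist");f=lambda u,v,z:(w2j(onz(d,u/1.4,v/1.4,z))*1000).round(1).tolist()
print("L bottom",f(264,303,.018),f(275,400,.018),"topL",f(232,322,.074),f(238,400,.074),"topR",f(138,330,.07),f(160,460,.07))
print("sidestop top",f(108,290,.063),f(134,460,.063),"NL corner",f(558,197,.018),"axis",f(402,266,.054),"ball",f(525,302,.05))
print("plate face top",f(336,270,.064),"upright L/R top",f(364,240,.064),f(377,240,.064),"pin tip",f(397,296,.046), "back@pin height",f(381,296,.046))
E
```

```text
L bottom [-25.1, -39.8, 18.0] [50.6, -37.3, 18.0] topL [-32.1, -45.2, 74.0] [19.1, -46.3, 74.0] topR [-25.8, -102.7, 70.0] [64.7, -102.0, 70.0]
sidestop top [-48.6, -120.3, 63.0] [69.5, -122.8, 63.0] NL corner [-97.9, 158.5, 18.0] axis [-60.6, 54.9, 54.0] ball [-35.8, 133.1, 50.0]
plate face top [-60.8, 15.6, 64.0] upright L/R top [-78.7, 32.4, 64.0] [-78.7, 39.9, 64.0] pin tip [-38.8, 52.1, 46.0] back@pin height [-38.9, 41.9, 46.0]
```

>>> {"api": "send_rows", "payload": {"targets": [[[-0.1,0.04,0],[-0.005,0,0]],[[-0.19,0.06,0.1],[0,0,0]],[[-0.19,0.06,0.29],[0,0,0]],[[-0.19,0.06,0.45],[0,0,0]],[[-0.19,0.06,0.55],[0,0,0]],[[-0.19,0.06,0.55],[0,0,0]]]}}

```text
clock: 8.15
tool_pos: [0.4311, 0.3007, 0.0315]
eef_rot: [0.015, 1.0, -0.003, -0.002]
contact_force: [-0.2, -0.0, 0.8]
opening: 0.004
finger_force: 0.0
```

```bash
python3 - <<'E'
from h import *
st();print(rel(j2w(0,.045,.04)))
E
```

```text
t 8.15 jig [-3.6 52.8 31.5] F [-0.15 -0.01  0.76] op 0.0
([-0.0118, -0.0262, -0.0283], [-0.0021, -0.0014, -0.0002])
```

The carton now sits square (left edge within about 1° of the jig's x). The fingers are behind the fence between the pins, so I'll push the fence.

>>> {"api": "send_rows", "payload": {"targets": [[[-0.01,-0.01,-0.02],[0,0,0]],[[-0.01,-0.02,-0.02],[0,0,0]],[[-0.01,-0.03,-0.02],[0,0,0]],[[-0.01,-0.04,-0.02],[0,0,0]],[[-0.01,-0.05,-0.02],[0,0,0]],[[-0.01,-0.06,-0.02],[0,0,0]],[[-0.01,-0.07,-0.02],[0,0,0]],[[-0.01,-0.08,-0.02],[0,0,0]],[[-0.01,-0.09,-0.02],[0,0,0]],[[-0.01,-0.1,-0.02],[0,0,0]],[[-0.01,-0.11,-0.02],[0,0,0]],[[-0.01,-0.12,-0.02],[0,0,0]]]}}

```text
clock: 9.65
tool_pos: [0.4338, 0.2699, 0.0399]
eef_rot: [0.014, 1.0, 0.002, -0.001]
contact_force: [-0.2, 5.7, 0.1]
opening: 0.003
finger_force: 2.6
```

```bash
python3 - <<'E'
from h import *
st();print(rel(j2w(0,-.010,.038)))
d=snap("scene");cv2.imwrite("pics/s4c.png",cv2.resize(d["img"][180:350,180:380],None,fx=3.5,fy=3.5,interpolation=cv2.INTER_CUBIC))
E
```

```text
t 9.65 jig [ 0.  22.1 39.9] F [-0.19  5.74  0.14] op 0.0
([0.0002, -0.1071, 0.0059], [0.0014, -0.0005, 0.0005])
```

View pics/s4c.png

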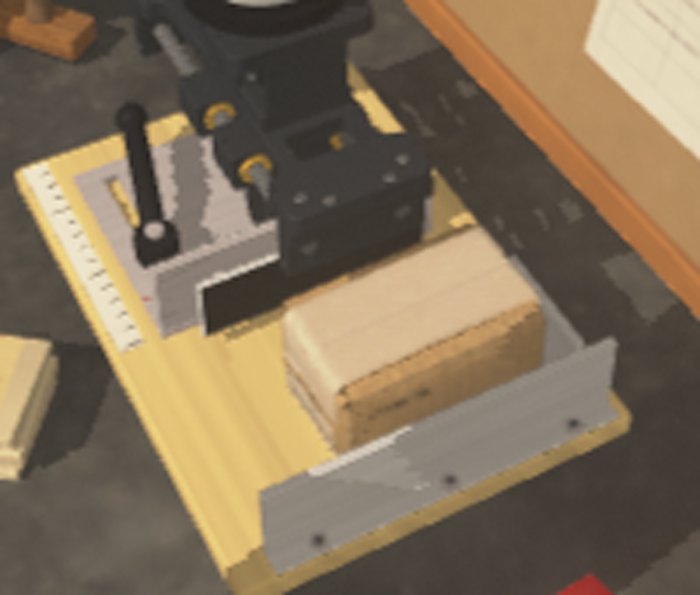

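The fence is sliding at 5.7 N, the carton is square, and the plate still has about 28 mm to go. I'll continue.

>>> {"api": "send_rows", "payload": {"targets": [[[0,-0.01,0.004],[0,0,0]],[[0,-0.02,0.004],[0,0,0]],[[0,-0.03,0.004],[0,0,0]],[[0,-0.04,0.004],[0,0,0]],[[0,-0.05,0.004],[0,0,0]],[[0,-0.06,0.004],[0,0,0]],[[0,-0.07,0.004],[0,0,0]],[[0,-0.08,0.004],[0,0,0]],[[0,-0.09,0.004],[0,0,0]],[[0,-0.1,0.004],[0,0,0]]]}}

```text
clock: 10.95
tool_pos: [0.433, 0.2401, 0.039]
eef_rot: [0.014, 1.0, 0.002, -0.0]
contact_force: [0.2, 6.1, 4.0]
opening: 0.007
finger_force: 3.1
```

>>> {"api": "send_rows", "payload": {"targets": [[[0,-0.006,0],[0,0,0]],[[0,-0.012,0],[0,0,0]],[[0,-0.018,0],[0,0,0]],[[0,-0.024,0],[0,0,0]],[[0,-0.03,0],[0,0,0]],[[0,-0.03,0],[0,0,0]]]}}

```text
clock: 11.7
tool_pos: [0.4327, 0.2308, 0.039]
eef_rot: [0.014, 1.0, 0.002, -0.001]
contact_force: [0.5, 5.2, 3.4]
opening: 0.006
finger_force: 2.8
```

```bash
python3 - <<'E'
from h import *
st()
d=snap("scene");cv2.imwrite("pics/s5c.png",cv2.resize(d["img"][180:350,180:380],None,fx=3.5,fy=3.5,interpolation=cv2.INTER_CUBIC))
E
```

```text
t 11.7 jig [  0.1 -17.   39. ] F [0.45 5.16 3.4 ] op 0.01
```

View pics/s5c.png

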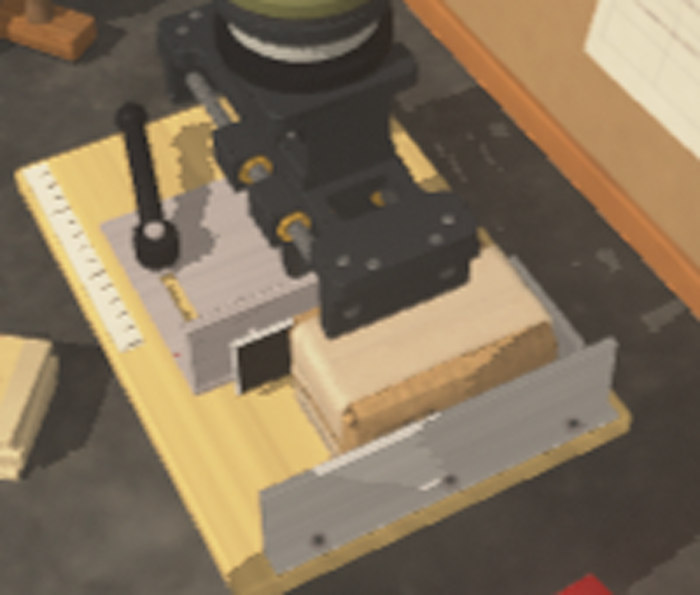

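Pictures are used up, so from here I'll go by numbers. The fence is nearly at the carton's seated position, so I'll creep and log the force.

>>> {"api": "send_rows", "payload": {"targets": [[[0,-0.005,0],[0,0,0]],[[0,-0.005,0],[0,0,0]]]}}

```text
clock: 12.0
tool_pos: [0.4327, 0.2294, 0.039]
eef_rot: [0.014, 1.0, 0.002, -0.001]
contact_force: [0.2, 5.4, 2.9]
opening: 0.004
finger_force: 2.9
```

>>> {"api": "send_rows", "payload": {"targets": [[[0,-0.005,0],[0,0,0]],[[0,-0.005,0],[0,0,0]]]}}

```text
clock: 12.25
tool_pos: [0.4326, 0.2279, 0.039]
eef_rot: [0.014, 1.0, 0.002, -0.001]
contact_force: [0.4, 4.7, 3.1]
opening: 0.004
finger_force: 2.9
```

>>> {"api": "send_rows", "payload": {"targets": [[[0,-0.005,0],[0,0,0]],[[0,-0.005,0],[0,0,0]]]}}

```text
clock: 12.5
tool_pos: [0.4326, 0.2266, 0.039]
eef_rot: [0.014, 1.0, 0.002, -0.0]
contact_force: [-0.2, 5.3, 3.7]
opening: 0.006
finger_force: 3.0
```

```bash
python3 - <<'E'
from h import *
st();d=snap("scene","s6.png")
for y in(-.04,-.05,-.061): print(y,[proj(d,j2w(x,y,z)).round(1).tolist() for x,z in((-.06,.03),(-.06,.064),(-.035,.03))])
# plate near end edge: bright white rim; rows around
p=proj(d,j2w(-.06,-.05,.045)).round().astype(int);print(p)
g=cv2.cvtColor(d["img"],cv2.COLOR_BGR2GRAY)
for r in range(p[1]-12,p[1]+14,4): print(r,g[r,p[0]-22:p[0]+26].tolist())
E
```

```text
t 12.5 jig [  0.2 -21.2  39. ] F [-0.19  5.27  3.74] op 0.01
-0.04 [[242.1, 285.1], [240.7, 271.6], [256.0, 279.4]]
-0.05 [[244.6, 289.5], [243.3, 275.9], [258.6, 283.7]]
-0.061 [[247.5, 294.3], [246.2, 280.8], [261.6, 288.4]]
[244 284]
272 [196, 192, 183, 179, 179, 179, 179, 180, 180, 180, 171, 150, 134, 163, 191, 174, 163, 173, 171, 172, 172, 169, 170, 162, 137, 129, 127, 123, 126, 130, 130, 130, 131, 131, 130, 129, 129, 129, 129, 136, 143, 158, 162, 148, 151, 154, 158, 165]
276 [202, 200, 196, 191, 183, 178, 180, 180, 180, 180, 179, 182, 180, 161, 138, 129, 132, 131, 127, 122, 126, 130, 131, 131, 130, 130, 128, 128, 128, 140, 168, 189, 203, 207, 198, 195, 167, 104, 73, 54, 55, 97, 175, 211, 214, 211, 205, 201]
280 [204, 204, 203, 201, 195, 193, 189, 180, 182, 184, 184, 180, 174, 153, 131, 130, 129, 128, 129, 129, 129, 130, 130, 130, 142, 181, 193, 145, 76, 56, 54, 54, 55, 55, 55, 55, 55, 54, 56, 55, 56, 80, 153, 193, 196, 206, 214, 212]
284 [199, 200, 203, 204, 204, 201, 197, 194, 189, 179, 179, 177, 174, 153, 125, 127, 130, 130, 130, 130, 131, 131, 131, 131, 135, 172, 156, 56, 55, 55, 54, 54, 55, 55, 55, 55, 56, 56, 55, 55, 55, 57, 126, 176, 188, 194, 189, 197]
288 [201, 199, 199, 200, 203, 204, 204, 202, 197, 194, 191, 184, 177, 170, 151, 129, 129, 129, 129, 130, 130, 130, 130, 134, 136, 161, 150, 81, 53, 54, 55, 55, 55, 55, 55, 55, 55, 55, 55, 60, 74, 91, 121, 171, 193, 186, 185, 189]
292 [199, 200, 201, 199, 199, 199, 201, 204, 203, 201, 198, 195, 191, 182, 159, 137, 144, 150, 149, 144, 144, 158, 181, 191, 191, 191, 177, 125, 54, 64, 74, 91, 115, 160, 187, 167, 136, 143, 152, 152, 178, 200, 193, 179, 168, 178, 192, 187]
296 [196, 198, 200, 199, 199, 200, 199, 198, 201, 203, 204, 201, 199, 194, 192, 194, 197, 198, 200, 202, 202, 201, 198, 195, 192, 191, 192, 192, 189, 187, 188, 193, 195, 196, 196, 197, 196, 197, 196, 197, 198, 198, 199, 194, 176, 169, 179, 168]
```

>>> {"api": "send_rows", "payload": {"targets": [[[0,-0.005,0],[0,0,0]],[[0,-0.005,0],[0,0,0]]]}}

```text
clock: 12.8
tool_pos: [0.4326, 0.2253, 0.039]
eef_rot: [0.014, 1.0, 0.003, -0.0]
contact_force: [-0.8, 6.3, 2.3]
opening: 0.002
finger_force: 3.2
```

>>> {"api": "send_rows", "payload": {"targets": [[[0,-0.005,0],[0,0,0]],[[0,-0.005,0],[0,0,0]]]}}

```text
clock: 13.05
tool_pos: [0.4325, 0.2242, 0.039]
eef_rot: [0.014, 1.0, 0.003, -0.0]
contact_force: [1.0, 6.2, 2.5]
opening: 0.004
finger_force: 3.4
```

```bash
python3 - <<'E'
from h import *
st();d=snap("scene","s7.png");a=cv2.imread("pics/s6.png");b=d["img"]
g=cv2.cvtColor(b,cv2.COLOR_BGR2GRAY)
for r in (280,284,288,292,296): print(r,g[r,235:290].tolist())
# carton motion between s6 and s7 via phase correlation on visible patches
for nm,(x0,y0,w,h) in {"carton":(275,280,20,30),"plate":(238,270,20,28),"cartontop":(320,245,24,24)}.items():
    A=cv2.cvtColor(a,cv2.COLOR_BGR2GRAY)[y0:y0+h,x0:x0+w].astype(np.float32);B=g[y0:y0+h,x0:x0+w].astype(np.float32)
    print(nm,cv2.phaseCorrelate(A,B,cv2.createHanningWindow((w,h),cv2.CV_32F)))
E
```

```text
t 13.05 jig [  0.1 -23.6  39. ] F [0.98 6.2  2.53] op 0.0
280 [153, 130, 132, 132, 131, 129, 129, 129, 129, 129, 130, 141, 180, 193, 146, 75, 54, 54, 55, 56, 56, 55, 55, 55, 55, 55, 55, 57, 80, 153, 194, 198, 207, 214, 213, 206, 201, 196, 194, 192, 181, 155, 141, 168, 193, 195, 195, 194, 195, 193, 191, 190, 190, 190, 192]
284 [171, 149, 123, 127, 131, 130, 130, 129, 130, 131, 131, 136, 173, 156, 57, 55, 56, 55, 54, 55, 55, 55, 54, 55, 56, 55, 55, 56, 56, 127, 176, 188, 194, 189, 197, 215, 215, 211, 204, 197, 193, 191, 192, 191, 192, 192, 192, 192, 192, 193, 194, 194, 193, 194, 194]
288 [176, 154, 128, 130, 131, 131, 131, 129, 129, 130, 131, 130, 157, 149, 79, 55, 54, 55, 54, 55, 55, 54, 55, 56, 55, 55, 62, 73, 92, 122, 170, 194, 186, 185, 189, 194, 206, 213, 212, 207, 203, 202, 197, 196, 195, 193, 195, 195, 195, 196, 195, 194, 193, 194, 193]
292 [181, 168, 148, 131, 133, 136, 144, 151, 146, 135, 134, 141, 168, 176, 126, 54, 63, 74, 92, 115, 160, 188, 168, 135, 143, 151, 152, 179, 200, 193, 179, 167, 178, 193, 186, 183, 184, 190, 208, 215, 212, 211, 204, 201, 198, 195, 196, 194, 195, 195, 193, 193, 192, 188, 184]
296 [196, 193, 185, 185, 198, 201, 202, 203, 200, 198, 195, 193, 191, 192, 191, 189, 187, 188, 192, 196, 195, 196, 197, 197, 196, 196, 197, 198, 198, 200, 195, 176, 169, 180, 167, 155, 172, 181, 183, 189, 194, 202, 209, 213, 210, 197, 188, 180, 167, 161, 160, 163, 164, 160, 158]
carton ((0.028854215074199274, -0.031259718137325976), 0.9946390294035276)
plate ((-0.06443384295339705, 0.20146918781643208), 0.9235752197106679)
cartontop ((0.10392679336350241, 0.12454382091214455), 0.9981695959965388)
```

```bash
python3 - <<'E'
from h import *
c=cv2.resize(cv2.imread("pics/s5c.png"),(200,170),interpolation=cv2.INTER_AREA)
c4=cv2.resize(cv2.imread("pics/s4c.png"),(200,170),interpolation=cv2.INTER_AREA)
G=lambda im:cv2.cvtColor(im,cv2.COLOR_BGR2GRAY).astype(np.float32)
s6=G(cv2.imread("pics/s6.png"))[180:350,180:380];s7=G(cv2.imread("pics/s7.png"))[180:350,180:380];s5=G(c)
def track(A,B,x0,y0,w,h,m=8):
    k=4;A=cv2.resize(A[y0:y0+h,x0:x0+w],None,fx=k,fy=k,interpolation=cv2.INTER_CUBIC);B=cv2.resize(B[y0-m:y0+h+m,x0-m:x0+w+m],None,fx=k,fy=k,interpolation=cv2.INTER_CUBIC)
    r=cv2.matchTemplate(B,A,cv2.TM_CCOEFF_NORMED);_,v,_,l=cv2.minMaxLoc(r);return (l[0]/k-m,l[1]/k-m,round(v,3))
X=lambda x,y:(x-180,y-180)
for nm,(x,y,w,h) in {"platecorner":(243,272,12,24),"upright corner":(228,270,12,26),"carton near":(272,285,20,22),"cartontopfar":(322,248,16,16)}.items():
    print(nm,"7->6",track(s7,s6,*X(x,y),w,h),"7->5",track(s7,s5,*X(x,y),w,h))
d=snapshot("scene")
print("px per mm -y",(proj(d,j2w(-.06,-.061,.04))-proj(d,j2w(-.06,-.051,.04)))/10)
E
```

```text
platecorner 7->6 (0.0, 0.0, 0.977) 7->5 (-1.0, -1.75, 0.964)
upright corner 7->6 (-0.5, -1.0, 0.982) 7->5 (-1.75, -3.0, 0.968)
carton near 7->6 (0.0, 0.0, 0.999) 7->5 (-0.75, -1.0, 0.92)
cartontopfar 7->6 (0.0, 0.0, 1.0) 7->5 (0.0, 0.0, 0.999)
px per mm -y [0.26151036 0.44359945]
```

The plate and carton stopped at tool y≈−21 while the upright went on, so the carton is seated and the spring is compressing. It is pressed about 2.7 mm, so it needs about 4.3 mm more.

>>> {"api": "send_rows", "payload": {"targets": [[[0,-0.005,0],[0,0,0]],[[0,-0.01,0],[0,0,0]],[[0,-0.01,0],[0,0,0]]]}}

```text
clock: 13.52
tool_pos: [0.4325, 0.2218, 0.0391]
eef_rot: [0.014, 1.0, 0.003, -0.0]
contact_force: [0.1, 6.6, 2.5]
opening: 0.004
finger_force: 3.8
```

```bash
cat > tr.py <<'E'
from h import *
import sys
G=lambda im:cv2.cvtColor(im,cv2.COLOR_BGR2GRAY).astype(np.float32)
def track(A,B,x0,y0,w,h,m=8,k=4):
    A=cv2.resize(A[y0:y0+h,x0:x0+w],None,fx=k,fy=k,interpolation=cv2.INTER_CUBIC);B=cv2.resize(B[y0-m:y0+h+m,x0-m:x0+w+m],None,fx=k,fy=k,interpolation=cv2.INTER_CUBIC)
    r=cv2.matchTemplate(B,A,cv2.TM_CCOEFF_NORMED);_,v,_,l=cv2.minMaxLoc(r);return (l[0]/k-m,l[1]/k-m,round(float(v),3))
if __name__=="__main__":
    st();d=snap("scene",sys.argv[1]);s7=G(cv2.imread("pics/s7.png"));b=G(d["img"])
    for nm,a in {"plate":(243,272,12,24),"upright":(228,270,12,26),"carton":(272,285,20,22)}.items(): print(nm,track(s7,b,*a))
E
python3 tr.py s8.png
```

```text
t 13.53 jig [  0.2 -26.   39.1] F [0.12 6.64 2.47] op 0.0
plate (0.0, 0.0, 0.975)
upright (0.5, 1.0, 0.978)
carton (0.0, 0.0, 0.999)
```

>>> {"api": "send_rows", "payload": {"targets": [[[0,-0.005,0],[0,0,0]],[[0,-0.008,0],[0,0,0]],[[0,-0.008,0],[0,0,0]]]}}

```text
clock: 13.95
tool_pos: [0.4324, 0.2201, 0.0391]
eef_rot: [0.013, 1.0, 0.004, -0.0]
contact_force: [0.0, 7.4, 2.1]
opening: 0.008
finger_force: 4.3
```

```bash
python3 tr.py s9.png; python3 - <<'E'
from h import *
print(rel(j2w(0,-.005,.038)),rel(j2w(0,.01,.2)))
E
```

```text
t 13.95 jig [  0.1 -27.8  39.1] F [0.04 7.44 2.05] op 0.01
plate (0.0, 0.0, 0.948)
upright (1.0, 1.75, 0.98)
carton (0.0, 0.0, 0.999)
([0.0002, 0.0758, 0.0041], [0.0025, -0.0003, 0.001]) ([0.0005, 0.13, -0.5355], [0.0025, -0.0003, 0.001])
```

Pressed about 7 mm, at an estimated 3.6 N of spring force. I'll back off, lift, and check before locking.

>>> {"api": "send_rows", "payload": {"targets": [[[0,0.02,0],[0,0,0]],[[0,0.08,0],[0,0,0]],[[0,0.1,-0.2],[0,0,0]],[[0.05,0.15,-0.4],[0,0,0]],[[0.15,0.25,-0.6],[0,0,0]],[[0.2,0.25,-0.7],[0,0,0]],[[0.2,0.25,-0.7],[0,0,0]],[[0.2,0.25,-0.7],[0,0,0]]]}}

```text
clock: 15.0
tool_pos: [0.3748, 0.2911, 0.2476]
eef_rot: [0.015, 1.0, -0.002, -0.002]
contact_force: [0.9, -0.9, 0.1]
opening: 0.007
finger_force: 0.0
```

```bash
python3 - <<'E'
from h import *
st();d=snap("wrist","w3.png")
im=d["img"].astype(int)
# near pin at jig (-42, ~-22, .046) : print redness along jig y line
for x in(-.042,):
  print("p",proj(d,j2w(x,-.02,.046)))
  for y in np.arange(-.066,.004,.002):
    u,v=proj(d,j2w(x,y,.046)).round(1);u_,v_=int(round(u)),int(round(v))
    print(round(y*1000),u,v,[d["img"][v_+k,u_].tolist() for k in(-3,-1,1,3)])
print(proj(d,j2w(-.058,.043,.05)),proj(d,j2w(-.0395,.1169,.05)))
E
python3 tr.py s10.png
```

```text
t 15.0 jig [-59.6  41.5 247.6] F [ 0.89 -0.89  0.06] op 0.01
p [221.46754374 199.24049728]
-66 175.7 199.3 [[204, 215, 230], [208, 215, 231], [209, 219, 232], [207, 216, 231]]
-64 177.7 199.3 [[146, 157, 174], [156, 165, 182], [164, 171, 188], [168, 178, 195]]
-62 179.6 199.3 [[98, 106, 122], [104, 113, 128], [105, 110, 128], [102, 109, 125]]
-60 181.6 199.3 [[89, 97, 111], [85, 93, 107], [81, 91, 107], [97, 105, 117]]
-58 183.6 199.3 [[103, 108, 127], [102, 109, 123], [101, 110, 126], [84, 96, 109]]
-56 185.6 199.3 [[172, 179, 204], [172, 177, 202], [175, 181, 203], [160, 169, 194]]
-54 187.6 199.3 [[176, 183, 209], [173, 183, 210], [175, 182, 209], [180, 187, 212]]
-52 189.6 199.3 [[163, 169, 197], [165, 174, 197], [161, 172, 195], [165, 174, 199]]
-50 191.6 199.3 [[98, 106, 127], [98, 108, 129], [103, 110, 130], [107, 110, 130]]
-48 193.6 199.3 [[75, 101, 131], [74, 100, 134], [77, 101, 132], [83, 99, 125]]
-46 195.6 199.3 [[58, 153, 220], [59, 154, 220], [57, 142, 206], [57, 122, 177]]
-44 197.6 199.3 [[80, 165, 229], [98, 171, 230], [79, 151, 212], [53, 125, 183]]
-42 199.6 199.
[... 1417 characters left out ...]
 214]]
-8 233.4 199.2 [[188, 192, 218], [183, 190, 215], [185, 188, 216], [186, 193, 214]]
-6 235.4 199.2 [[186, 192, 217], [183, 189, 215], [182, 187, 213], [187, 193, 218]]
-4 237.4 199.2 [[190, 194, 219], [184, 190, 216], [183, 192, 214], [189, 192, 215]]
-2 239.4 199.2 [[186, 192, 218], [184, 190, 216], [188, 194, 218], [183, 189, 216]]
0 241.4 199.2 [[189, 194, 218], [183, 192, 216], [183, 189, 215], [182, 190, 215]]
2 243.4 199.2 [[189, 198, 221], [186, 192, 218], [187, 190, 215], [187, 191, 216]]
[284.33426465 184.50483898] [358.72855731 202.64337117]
t 15.05 jig [-59.5  41.2 247.1] F [-0.14  0.2  -0.88] op 0.0
plate (0.0, 0.0, 0.947)
upright (1.0, 1.75, 0.98)
carton (0.0, 0.0, 0.999)
```

```bash
python3 - <<'E'
from h import *
d=snap("wrist")
T=np.eye(4);T[:3,:3]=R.from_quat([.015,1,.001,0]).as_matrix();T[:3,3]=[.3767,.3699,.2388]
im=cv2.imread("pics/w1.png");d1=dict(d);d1["cam_to_world"]=T@np.array(d["T_tool_cam"])
for x in(-.042,.042):
  for y in np.arange(.012,.046,.002):
    u,v=proj(d1,j2w(x,y,.046)); v_=int(round(v));u_=int(round(u))
    print(int(x*1000),round(y*1000),u_,v_,[im[v_+k,u_].tolist() for k in(-1,1,3)])
E
```

```text
-42 12 171 202 [[141, 148, 175], [126, 133, 156], [98, 112, 132]]
-42 14 173 202 [[191, 198, 228], [190, 199, 226], [186, 194, 222]]
-42 16 175 202 [[194, 202, 229], [194, 203, 229], [198, 208, 230]]
-42 18 177 202 [[163, 171, 199], [171, 180, 206], [177, 185, 214]]
-42 20 179 202 [[105, 115, 139], [110, 119, 142], [113, 120, 143]]
-42 22 181 202 [[85, 114, 154], [87, 113, 148], [90, 105, 134]]
-42 24 183 202 [[65, 168, 234], [64, 157, 221], [66, 130, 187]]
-42 26 185 202 [[101, 183, 238], [71, 153, 222], [58, 133, 196]]
-42 28 187 202 [[188, 200, 234], [117, 138, 178], [70, 108, 152]]
-42 30 189 202 [[104, 116, 241], [82, 96, 194], [97, 109, 142]]
-42 32 192 202 [[167, 175, 240], [117, 126, 193], [127, 132, 165]]
-42 34 194 202 [[220, 228, 243], [154, 163, 190], [133, 142, 167]]
-42 36 196 202 [[193, 200, 227], [153, 162, 184], [171, 178, 204]]
-42 38 198 202 [[162, 169, 193], [169, 175, 200], [195, 201, 227]]
-42 40 200 202 [[164, 172, 195], [174, 182, 207], [189, 195, 223]]
-42 42 202 202 [[134, 139, 165], [137, 143, 165], [152, 159, 186]]
-42 44 204 202 [[137, 144, 167], [137, 14
[... 425 characters left out ...]
90 279 [[68, 166, 233], [53, 162, 230], [61, 147, 214]]
42 26 192 279 [[94, 168, 229], [101, 172, 228], [67, 146, 205]]
42 28 194 279 [[159, 167, 233], [151, 162, 229], [94, 111, 160]]
42 30 196 279 [[74, 83, 243], [62, 72, 234], [82, 84, 172]]
42 32 197 279 [[94, 104, 243], [90, 101, 236], [89, 97, 176]]
42 34 199 279 [[215, 221, 245], [199, 208, 236], [141, 144, 172]]
42 36 201 279 [[216, 225, 241], [207, 214, 234], [139, 147, 168]]
42 38 203 279 [[166, 172, 194], [158, 164, 189], [165, 173, 197]]
42 40 205 279 [[190, 197, 219], [177, 182, 207], [154, 158, 181]]
42 42 207 279 [[179, 184, 208], [124, 128, 144], [92, 94, 106]]
42 44 209 279 [[136, 142, 156], [106, 108, 111], [136, 137, 154]]
```

The pin check gives the press: collar-to-red distance was 6 mm free and is now 13 mm, so it is about 7 mm in. Next I'll check the carton's near face, then approach the lever, which is at about 0.24 rad.

```bash
cat > lev.py <<'E'
from h import *
def pose(a,back=.0155,rr=.048):
    u=np.array([np.sin(a),np.cos(a)]);b=np.array([-np.cos(a),np.sin(a)])
    return np.array([-.058,.043])+rr*u+back*b
def relrow(a,z,back=.0155):
    s=get_state();sh,tv=rel(j2w(*pose(a,back),z),yaw=-a);return np.round(sh,3).tolist(),np.round(tv,3).tolist()
E
python3 - <<'E'
from lev import *
s=st();print(s["q"].round(2))
print(relrow(.24,.14,.025),relrow(.24,.04,.025))
d=snap("wrist");g=cv2.cvtColor(d["img"],cv2.COLOR_BGR2GRAY)
for y in(-.075,-.095,-.115):
    L=[]
    for x in np.arange(-.06,-.01,.003):
        u,v=proj(d,j2w(x,y,.076)).round().astype(int);L.append((round(x*1000),int(g[v,u]) if 0<=u<560 and 0<=v<420 else None))
    print(y,L)
# angle of lever: dark pixels
m=(g<45).astype(np.uint8);m[:, :270]=0;m[:,380:]=0;m[:165]=0;m[235:]=0
n,_,s_,c=cv2.connectedComponentsWithStats(m);print([(s_[i].tolist(),c[i].round(1).tolist()) for i in range(1,n) if s_[i,4]>50])
E
```

```text
t 15.15 jig [-59.6  41.3 247. ] F [ 0.08  0.97 -1.28] op 0.0
[-0.26  0.58 -0.78  1.97  0.55  0.82  0.19]
([0.036, 0.182, 0.356], [-0.001, -0.001, 0.076]) ([0.035, 0.183, 0.69], [-0.001, -0.001, 0.076])
-0.075 [(-60, 214), (-57, 216), (-54, 221), (-51, 210), (-48, 181), (-45, 195), (-42, 194), (-39, 214), (-36, 224), (-33, 219), (-30, 209), (-27, 198), (-24, 199), (-21, 201), (-18, 195), (-15, 201), (-12, 203)]
-0.095 [(-60, 216), (-57, 216), (-54, 218), (-51, 213), (-48, 184), (-45, 171), (-42, 191), (-39, 212), (-36, 229), (-33, 223), (-30, 213), (-27, 211), (-24, 210), (-21, 211), (-18, 210), (-15, 209), (-12, 212)]
-0.115 [(-60, 108), (-57, 110), (-54, 111), (-51, 109), (-48, 111), (-45, 116), (-42, 123), (-39, 212), (-36, 228), (-33, 221), (-30, 214), (-27, 216), (-24, 211), (-21, 210), (-18, 212), (-15, 209), (-12, 213)]
[]
```

The carton's near face is at x≈−35 and the same across its width, so it is seated and square. Now the lever approach.

>>> {"api": "send_rows", "payload": {"targets": [[[0.036,0.18,0.1],[0,0,0.04]],[[0.036,0.182,0.25],[0,0,0.076]],[[0.036,0.182,0.4],[0,0,0.076]],[[0.036,0.182,0.55],[0,0,0.076]],[[0.036,0.182,0.69],[0,0,0.076]],[[0.036,0.182,0.69],[0,0,0.076]],[[0.036,0.182,0.69],[0,0,0.076]]]}}

```text
clock: 16.08
tool_pos: [0.3653, 0.347, 0.042]
eef_rot: [0.134, 0.991, -0.0, -0.001]
contact_force: [-0.1, 0.4, -0.1]
opening: 0.008
finger_force: 0.0
```

```bash
python3 - <<'E'
from lev import *
s=st()
for a in np.arange(.25,1.66,.1): print(round(a,2),relrow(a,.04))
E
```

```text
t 16.07 jig [-70.7  97.1  42. ] F [-0.11  0.4  -0.14] op 0.01
0.25 ([-0.034, -0.005, 0.007], [-0.0, -0.001, 0.004])
0.35 ([-0.05, -0.0, 0.007], [-0.0, -0.001, 0.035])
0.45 ([-0.067, 0.002, 0.006], [-0.0, -0.0, 0.067])
0.55 ([-0.084, 0.003, 0.006], [-0.0, -0.0, 0.099])
0.65 ([-0.1, 0.002, 0.006], [-0.0, -0.0, 0.131])
0.75 ([-0.117, -0.0, 0.006], [-0.0, -0.0, 0.163])
0.85 ([-0.133, -0.005, 0.006], [-0.0, -0.0, 0.194])
0.95 ([-0.149, -0.01, 0.006], [-0.001, -0.0, 0.226])
1.05 ([-0.164, -0.018, 0.006], [-0.001, -0.0, 0.258])
1.15 ([-0.179, -0.026, 0.006], [-0.001, -0.0, 0.29])
1.25 ([-0.192, -0.036, 0.006], [-0.001, -0.0, 0.322])
1.35 ([-0.204, -0.048, 0.006], [-0.001, -0.0, 0.354])
1.45 ([-0.216, -0.061, 0.006], [-0.001, -0.0, 0.385])
1.55 ([-0.225, -0.074, 0.006], [-0.001, -0.0, 0.417])
1.65 ([-0.234, -0.089, 0.006], [-0.001, -0.0, 0.449])
```

>>> {"api": "send_rows", "payload": {"targets": [[[-0.02,-0.005,0.006],[0,0,0]],[[-0.034,-0.005,0.006],[0,0,0.004]],[[-0.05,0,0.006],[0,0,0.035]],[[-0.067,0.002,0.006],[0,0,0.067]],[[-0.084,0.003,0.006],[0,0,0.099]],[[-0.1,0.002,0.006],[0,0,0.131]],[[-0.117,0,0.006],[0,0,0.163]],[[-0.133,-0.005,0.006],[0,0,0.194]],[[-0.149,-0.01,0.006],[0,0,0.226]],[[-0.164,-0.018,0.006],[0,0,0.258]],[[-0.164,-0.018,0.006],[0,0,0.258]]]}}

```text
clock: 17.45
tool_pos: [0.4114, 0.3298, 0.0403]
eef_rot: [0.513, 0.858, 0.001, -0.001]
contact_force: [-2.3, 2.4, 0.9]
opening: 0.005
finger_force: 1.4
```

```bash
python3 - <<'E'
from lev import *
s=st();print(s["q"].round(2),R.from_quat(s["eef_rot"]).as_matrix()[:,1].round(3),JM@pose(1.05)+JO)
for a in (1.15,1.25,1.35,1.45,1.55,1.62): print(round(a,2),relrow(a,.04))
E
python3 tr.py s11.png
```

```text
t 17.45 jig [-24.1  81.3  40.3] F [-2.27  2.45  0.9 ] op 0.01
[-0.63  0.9  -0.22  1.99  0.58  0.32 -0.84] [ 0.881  0.473 -0.   ] [0.4114176  0.32880736]
1.15 ([-0.019, 0.003, 0.001], [-0.0, -0.001, 0.032])
1.25 ([-0.036, 0.006, 0.001], [-0.0, -0.001, 0.064])
1.35 ([-0.052, 0.006, 0.001], [-0.0, -0.001, 0.096])
1.45 ([-0.069, 0.006, 0.001], [-0.0, -0.001, 0.128])
1.55 ([-0.086, 0.004, 0.001], [-0.0, -0.001, 0.16])
1.62 ([-0.097, 0.001, 0.001], [-0.0, -0.001, 0.182])
t 17.45 jig [-24.1  81.3  40.3] F [-2.27  2.45  0.9 ] op 0.01
plate (0.0, 0.0, 0.947)
upright (1.0, 1.75, 0.98)
carton (0.0, 0.25, 0.914)
```

>>> {"api": "send_rows", "payload": {"targets": [[[-0.019,0.003,0],[0,0,0.032]],[[-0.036,0.005,0],[0,0,0.064]],[[-0.052,0.006,0],[0,0,0.096]],[[-0.069,0.006,0],[0,0,0.128]],[[-0.082,0.004,0],[0,0,0.155]],[[-0.082,0.004,0],[0,0,0.155]]]}}

```text
clock: 18.25
tool_pos: [0.4245, 0.3098, 0.0402]
eef_rot: [0.705, 0.709, 0.001, -0.001]
contact_force: [-0.7, 5.4, 1.7]
opening: 0.005
finger_force: 2.5
```

>>> {"api": "send_rows", "payload": {"targets": [[[-0.006,0,0],[0,0,0.008]],[[-0.01,0,0],[0,0,0.01]],[[-0.01,0,0],[0,0,0.01]]]}}

```text
clock: 18.62
tool_pos: [0.425, 0.3088, 0.0403]
eef_rot: [0.715, 0.699, 0.003, -0.002]
contact_force: [-0.2, 7.5, 1.9]
opening: 0.004
finger_force: 3.9
```

```bash
python3 - <<'E'
from lev import *
s=st();print(s["q"].round(2),w2j(np.r_[0,0,0])[:0],pose(1.57).round(4),pose(1.5).round(4),R.from_quat(s["eef_rot"]).as_matrix()[:,1].round(3))
E
python3 tr.py s12.png
```

```text
t 18.62 jig [-9.9 60.8 40.3] F [-0.21  7.45  1.88] op 0.0
[-0.63  0.89 -0.13  2.    0.38  0.27 -1.1 ] [] [-0.01    0.0585] [-0.0112  0.0619] [ 1.    -0.023  0.001]
t 18.62 jig [-9.9 60.8 40.3] F [-0.21  7.45  1.88] op 0.0
plate (0.0, 0.25, 0.946)
upright (1.0, 1.75, 0.98)
carton (0.0, 0.25, 0.913)
```

>>> {"api": "send_rows", "payload": {"targets": [[[-0.006,0,0],[0,0,0]],[[-0.006,0,0],[0,0,0]]]}}

```text
clock: 18.92
tool_pos: [0.425, 0.3087, 0.0404]
eef_rot: [0.715, 0.699, 0.004, -0.003]
contact_force: [-0.1, 10.8, -0.2]
opening: 0.003
finger_force: 5.1
```

>>> {"api": "send_rows", "payload": {"targets": [[[-0.006,0,0],[0,0,0]],[[-0.006,0,0],[0,0,0]]]}}

```text
clock: 19.18
tool_pos: [0.425, 0.3086, 0.0404]
eef_rot: [0.715, 0.7, 0.005, -0.004]
contact_force: [-1.5, 12.7, -1.3]
opening: 0.006
finger_force: 6.4
```

>>> {"api": "send_rows", "payload": {"targets": [[[-0.01,0,0],[0,0,0]],[[-0.01,0,0],[0,0,0]]]}}

```text
clock: 19.42
tool_pos: [0.425, 0.3086, 0.0405]
eef_rot: [0.714, 0.7, 0.007, -0.005]
contact_force: [-0.5, 17.1, -4.3]
opening: 0.004
finger_force: 8.4
```

>>> {"api": "send_rows", "payload": {"targets": [[[0.1,0,0],[0,0,0]],[[0.13,0,0],[0,0,0]],[[0.13,0,-0.2],[0,0,0]],[[0.15,-0.1,-0.4],[0,0,-0.05]],[[0.3,-0.3,-0.6],[0,0,-0.1]],[[0.4,-0.4,-0.6],[0,0,-0.15]],[[0.5,-0.5,-0.6],[0,0,-0.2]],[[0.5,-0.5,-0.6],[0,0,-0.25]],[[0.5,-0.5,-0.6],[0,0,-0.25]],[[0.5,-0.5,-0.6],[0,0,-0.25]]]}}

```text
clock: 20.68
tool_pos: [0.2794, 0.45, 0.2192]
eef_rot: [0.397, 0.918, -0.002, -0.0]
contact_force: [0.6, -0.7, 0.2]
opening: 0.003
finger_force: 0.0
```

```bash
python3 tr.py s13.png; python3 - <<'E'
from lev import *
t=snap("top","t2.png");w=snap("wrist","w4.png")
for nm,d in(("top",t),("w",w)):
    print(nm,proj(d,j2w(-.058,.043,.05)).round(),proj(d,j2w(.018,.043,.05)).round())
    g=cv2.cvtColor(d["img"],cv2.COLOR_BGR2GRAY)
    for x in np.arange(-.045,.03,.012):
        L=[]
        for y in np.arange(.025,.064,.002):
            u,v=proj(d,j2w(x,y,.056)).round().astype(int);L.append(int(g[v,u]) if 0<=u<560 and 0<=v<420 else None)
        print(round(x*1000),L)
for z,nm,pts in((.076,"carton top view x",[(x,-.095) for x in np.arange(-.05,.085,.004)]),(.076,"y",[(.01,y) for y in np.arange(-.14,-.05,.003)])):
    print(nm,[(round(1000*(x if nm[0]=="c" else y)),int(cv2.cvtColor(t["img"],cv2.COLOR_BGR2GRAY)[tuple(proj(t,j2w(x,y,z)).round().astype(int)[::-1])])) for x,y in pts])
E
```

```text
t 20.68 jig [-159.6  197.6  219.2] F [ 0.6  -0.66  0.18] op 0.0
plate (0.0, 0.25, 0.946)
upright (1.0, 1.75, 0.98)
carton (0.0, 0.25, 0.914)
top [277. 249.] [279. 213.]
-45 [224, 221, 222, 221, 202, 159, 96, 59, 50, 51, 49, 72, 108, 116, 143, 156, 175, 206, 220, 222]
-33 [224, 222, 221, 221, 215, 188, 188, 123, 64, 48, 41, 55, 81, 127, 156, 180, 202, 214, 218, 222]
-21 [223, 221, 223, 222, 217, 202, 159, 99, 51, 47, 45, 57, 97, 142, 178, 209, 217, 219, 220, 223]
-9 [222, 222, 222, 220, 215, 191, 138, 81, 47, 44, 46, 67, 106, 143, 175, 207, 218, 218, 220, 222]
3 [222, 220, 222, 218, 214, 185, 128, 65, 49, 48, 45, 45, 80, 119, 150, 177, 206, 219, 220, 222]
15 [221, 220, 218, 211, 186, 138, 138, 81, 50, 48, 43, 53, 74, 113, 146, 177, 202, 216, 218, 221]
27 [218, 218, 219, 215, 214, 207, 194, 170, 133, 101, 130, 133, 143, 147, 154, 174, 204, 216, 217, 218]
w [248. 356.] [298. 397.]
-45 [160, 157, 133, 106, 93, 77, 64, 65, 74, 76, 74, 76, 75, 75, 77, 78, 77, 79, 87, 130]
-33 [38, 35, 56, 171, 209, 217, 217, 200, 129, 40, 52, 52, 51, 69, 93, 106, 116, 113, 115, 118]
-21 [220, 219, 215, 217
[... 542 characters left out ...]
), (-26, 229), (-22, 230), (-18, 228), (-14, 228), (-10, 228), (-6, 228), (-2, 228), (2, 228), (6, 226), (10, 227), (14, 226), (18, 227), (22, 227), (26, 227), (30, 226), (34, 228), (38, 227), (42, 225), (46, 227), (50, 228), (54, 226), (58, 227), (62, 225), (66, 217), (70, 166), (74, 162), (78, 164), (82, 159)]
y [(-140, 73), (-137, 79), (-134, 141), (-131, 161), (-128, 155), (-125, 126), (-122, 135), (-119, 203), (-116, 221), (-113, 226), (-110, 228), (-107, 226), (-104, 225), (-101, 224), (-98, 226), (-95, 227), (-92, 227), (-89, 226), (-86, 227), (-83, 227), (-80, 230), (-77, 229), (-74, 215), (-71, 202), (-68, 193), (-65, 174), (-62, 145), (-59, 201), (-56, 212), (-53, 148), (-50, 171)]
```

Final check: the lever lies along jig x at y≈43 from axis to tip. The carton is centred at about (19, −94) against both stops, and nothing moved during locking. Handing in.

```bash
python3 -c "
from h import *
print(finish_job())"
```

```text
the job is handed in; nothing more can be done
None
```

The jig is set and handed in at about 21 s of the 54 s: the carton sits square against both stops, the sprung plate is pressed in about 7 of its 14 mm, and the lever is locked at its end stop. The highest force I read on the carton was about 5.5 N.

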